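# Set the guide roller of a hand rolling mill with a gauge block

### The job

Stand the thinner of the two grey gauge blocks in the mill's in-feed channel, well short of the stop, and turn the eccentric bolt until the guide roller holds it against the fence so that it slides with a light drag of about 6 N: neither loose nor jammed, and never clamped hard. Then push the gauge along the channel under that drag until its end meets the stop, and leave it there, held by the roller. Do not knock over the teapots.

Things in the scene. Friction and masses are not known exactly. Their poses are not given: they have to be found in the camera images.
- mill: Green hand rolling mill, fixed to the bench, with a feed channel. Origin at bench level under the channel, level with the guide roller; x along the channel away from the stop, y across it towards the bolt, z up. Base 345 mm (x -205 to 140) by 240 mm (y -70 to 170). Rolls and housing, up to 205 mm high, stand at x -195 to -125, y -80 to 66 mm. Channel bed 30 mm high, x -85 to 140 mm.
- yoke: Steel frame (42 mm high) driven across the channel by the bolt, 10 mm x (1 - cos(bolt angle)) towards the fence. It carries the upright free-turning guide roller (radius 22 mm, 31 to 51 mm high, arm and axle to 60 mm) at mill x = 0, opposite the fence; roller-to-fence gap at the start 29 to 38 mm. Origin at bench level, 20 mm along mill x; axes as the mill's.
- bolt (a joint): Eccentric bolt's angle, rad, 0 to 2.7, growing clockwise seen from above; the roller nears the fence all the way. The roller's mount is set at random, so it meets the gauge at 1.1 to 2.0 rad: this must be felt. A spring then gives 5 N per mm; 9 N (about 0.2 rad on) makes the 6 N drag: 5 at fence, 1 at bed. The bolt stays where left; it takes 0.22 N m, plus up to 0.01 per N.
- bolt_bar (a point): Centre of the dark steel T-bar on top of the eccentric bolt, on its vertical axis: 64 mm long (its own x), 14 mm wide (y), 40 mm high, 65 to 105 mm above the bench. It stands at mill x = 20, y = 125 mm; at bolt angle 0 it lies along the mill's x.
- gauge: The thinner grey plastic gauge block, 0.16 kg, loose on the bench: block 120 mm long (x), 24 mm thick (y), 45 mm high, with a grip fin 50 mm long (x), 16 mm thick (y), from 45 to 80 mm high, on the middle of its top. Origin under its centre. The same either way round. To slide it, push low on its end face: pushed high it pitches and binds.
- gauge_mid (a point): Centre of the thinner gauge, 40 mm above its underside; axes as the gauge's.
- pot_pale: White teapot with blue spots, 95 mm high, 75 mm across; origin under its centre.
- pot_dark: Dark teapot with brass spots, 95 mm high, 75 mm across; origin under its centre.
- gauge_wide: The other gauge block, not needed: same shape but 40 mm thick. Origin under its centre, x along its length.
- ready (a point): Point fixed on the mill on top of the channel bed (30 mm high), axes as the mill's, at mill x = 35, y = 0: under the centre of a gauge that lies against the fence, well short of the stop (50 mm from home; at least 25 mm is needed). The fence, a steel bar 60 mm high, has its face at mill y = -12, from x -75 to 20 mm; beyond x = 20 mm the channel is open on both sides.
- home (a point): Point fixed on the mill on top of the channel bed (30 mm high), axes as the mill's, at mill x = -15, y = 0: under the centre of a gauge that is pushed fully home against the stop. The stop is a steel plate 60 mm high, 10 mm thick, its face at mill x = -75 mm. Breaking a held gauge loose can take twice its drag; the drag is what is felt while it slides.

How it is judged:
On the way:
1. the gauge stands in the channel at least 25 mm short of the stop, pressed by the roller with 4.5 to 15 N, and the fingers are off it (x of gauge_mid in the frame of mill between 0.01 and 0.07 m and z of gauge_mid in the frame of mill between 0.064 and 0.076 m and contact force between gauge and yoke between 4.5 and 15 N and contact force between gauge and the fingers below 0.3 N), for 0.3 s.
At the end, for the whole second after the job is handed in: The thinner gauge stands upright on the bed against the fence, at rest, within 6 mm of the stop, with the roller pressing on it with 4.5 to 15 N (a drag of roughly 3.5 to 8.5 N) (x of gauge_mid in the frame of mill between -0.02 and -0.009 m and y of gauge_mid in the frame of mill between -0.006 and 0.006 m and z of gauge_mid in the frame of mill between 0.064 and 0.076 m and angle between gauge_mid's own z axis and vertical below 0.1 rad and contact force between gauge and yoke between 4.5 and 15 N and linear speed of gauge below 0.01 m/s); the robot touches nothing.
It fails at once if the roller clamps the gauge with more than 30 N (contact force between gauge and yoke above 30 N).
It fails at once if a teapot is knocked over (angle between any of pot_pale, pot_dark's own z axis and vertical above 0.6 rad).
It also fails if it takes over 72 s, if anything falls off the work surface, if the arm or the gripper's body presses on something with over 40 N, if the wrist force passes 120 N, or if a joint passes its speed limit or range.

### The arm

A 6-joint arm with a two-finger parallel gripper is mounted at the origin on the work surface. World frame = base frame: x ahead of the robot, y to its left, z up, the work surface at z = 0. Lengths are in m, angles in rad, forces in N, time in s.
With the tool pointing down it reaches from about 0.4 to 0.925 m from the base axis. Payload 12.5 kg.
Tool frame: the origin (TCP) lies midway between the tips of the shut fingers; the grasp point (between the pads) lies 19 mm behind it; z points along the fingers, y is the direction in which the jaws open and shut (so a half turn about z gives the same grasp; the last joint's range is limited). The gripper opens to 95 mm and grips with 3 to 60 N. Pads are 20 mm wide; open, the fingers measure 119 mm over their backs; the gripper's body (75 mm by 180 mm) begins 59 mm behind the grasp point.
Start: joints at [1.026, 0.491, 1.559, -0, 1.092, -0.106], TCP at [0.266, 0.566, 0.215] pointing down, gripper open.
Joint ranges: [-3.1, 3.1], [-0.84, 2.19], [0.05, 2.79], [-1.13, 4.28], [0.06, 2.93], [-2.69, 2.69]. Speed limits (rad/s): [2.22, 2.22, 2.79, 3.14, 3.14, 3.14].

### API

Orientations are given as a rotation vector (axis times angle).
In Python, from station import bot gives the robot as it stands.
- The arm moves only by the tool apply_moves, never from a script. Its argument "series" is a list of rows, each a list of 6 numbers: the shift along the tool's x, y, z normalised to -1 to 1, where 1 is 100 mm, then the turn, a rotation vector about the tool's x, y, z normalised to -1 to 1, where 1 is 0.5 rad. A call has 1 to 20 rows; each row is the pose to reach, as a shift and turn from the pose commanded when the call began, along the tool's axes at that moment; what a row does not reach only later rows make up. A row lasts 1/10 s, in which the tool goes at most 50 mm and 8.59 degrees, less where a joint would pass 70% of its speed; a pose out of reach is approached as far as the arm can. A call with a number of a shift or a turn outside -1 to 1 is refused whole. A call with a gripper value outside its range is refused whole. "gripper" is the opening, from 0 (shut) to 1 (fully open), set as the call begins (left out, the last holds). The fingers move at their own pace and stop on an object; "grip_force" is the grip in N (left out, the last holds). Time passes only in rows, so rows that repeat a pose let the fingers close. It gives the time, the measured TCP pose, the force and the opening at its end, in the units of the state.
- bot.state(): the state, without advancing time (a new reading comes with each control period).
- bot.grab_frame(name): name is "scene" or "side" or "wrist"; returns the picture (480x640x3 uint8, red, green, blue); there is no depth.
- bot.get_calibration(name): a dict with "fx", "fy", "cx", "cy" (pixels), "R" (3x3) and "t" (3): a world point X has camera coordinates R X + t. Camera axes: x right, y down, z forward; pixel columns grow to the right and rows downward; lengths in m; the calibration is good to about 2 mm. A picture is of the moment at which its call begins: read the wrist's pose just before it. get_calibration takes no time and is no camera call; for the wrist camera it gives the pose at the moment of the call.
- bot.job_done(): hands the job in, once; it reports no verdict.
The state is a dict: "t": time; "qpos": joint angles; "joint_velocities": joint speeds; "joint_torque": joint torques, N m; "tool_pos": TCP position; "eef_rot": TCP orientation; "force": force on the tool from outside, world axes, zero at the start; "torque": the same for the moment, N m; "width": opening from 0.0 (shut) to 1.0 (fully open).
Only numpy, scipy, OpenCV 4.12 (cv2) and the standard library are available. Lean on these libraries where they do the work, as an engineer would, in place of code of your own. Each camera call takes 0.05 s, during which the arm holds its last target.

## Working session

There is one attempt and no reset: what is moved stays moved. The work goes in short steps, Python scripts to look and compute and a tool call to move; the robot and the scene stay as the last step left them, time stands still between calls to the robot, and variables do not carry over. Pictures are saved under pics/ and viewed, and the job is handed in when it is done.

Besides the shell and the picture viewer there is one more tool, called after "Call:" by a JSON object that holds its "api" and its "payload". apply_moves: Moves the arm, as the interface text tells. Its arguments: {"type":"object","properties":{"series":{"type":"array","items":{"type":"array","items":{"type":"number","minimum":-1,"maximum":1}}},"gripper":{"type":"number"},"grip_force":{"type":"number"}},"required":["series"]}

```bash
ls; mkdir -p pics; python3 - <<'E'
from station import bot
import cv2
s=bot.state();print(s)
for n in("scene","side","wrist"):
    c=bot.get_calibration(n);print(n,{k:(v.tolist() if hasattr(v,'tolist') else v) for k,v in c.items()})
    cv2.imwrite(f"pics/{n}0.png",bot.grab_frame(n)[:,:,::-1])
E
```

```text
pics
{'t': 0.0, 'qpos': array([ 1.02642487e+00,  4.91602556e-01,  1.55944658e+00,  6.53575089e-06,
        1.09169724e+00, -1.05594417e-01]), 'joint_velocities': array([-0.0016401 , -0.00097835,  0.00084909,  0.00018313, -0.00013873,
       -0.00151406]), 'joint_torque': array([-1.59557590e-04, -6.12630129e+01, -2.58194876e+01,  6.92586740e-02,
        4.80479957e-02, -4.53015059e-05]), 'tool_pos': array([0.26536977, 0.56559945, 0.21403602]), 'eef_rot': array([-6.83636892e-01, -3.06592451e+00,  1.71428852e-03]), 'force': array([-0.4327998 ,  0.11223488, -0.05770643]), 'torque': array([-0.02781574,  0.00602592, -0.00022898]), 'width': 0.9999292663239543}
scene {'fx': 599.5983755359758, 'fy': 599.5983755359758, 'cx': 332.5076857658729, 'cy': 245.13160197631353, 'R': [[0.717889411787835, 0.6961485500480186, 0.0034624715100306114], [0.5329897645481849, -0.54642198770714, -0.6460223852445427], [-0.4478355762216606, 0.46561809201986504, -0.7633106111236723]], 't': [-0.3458891774891769, -0.28197452424422387, 1.5851830492718009]}
side {'fx': 548.476927991265, 'fy': 548.476927991265, 'cx': 312.0856198523009, 'cy': 247.11917646771687, 'R': [[0.7111733169909025, -0.7029925060217236, -0.005835210146525397], [-0.412132270193376, -0.41017520615429004, -0.8135743924937285], [0.5695432424894631, 0.5809972777333664, -0.5814315593438372]], 't': [-0.4338460733312057, 0.255508411804117, 0.9072610101976573]}
wrist {'fx': 403.00971390226084, 'fy': 403.00971390226084, 'cx': 315.9970310663122, 'cy': 241.62604027654984, 'R': [[0.4256229635698943, 0.9049005966838262, -5.480180206959598e-05], [0.8647785373937075, -0.40673358658696096, 0.2944925649406269], [0.26646420800021625, -0.12539018966156937, -0.955653768993486]], 't': [-0.6246045214583807, -0.03255675564053019, 0.3920875437515404]}
```

View pics/scene0.png

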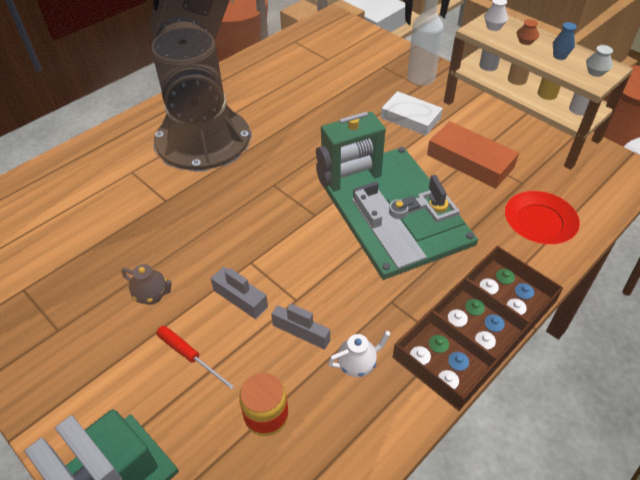

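View pics/side0.png

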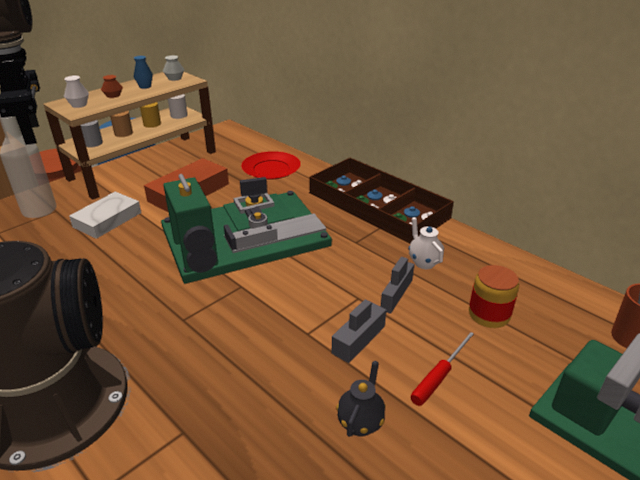

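View pics/wrist0.png

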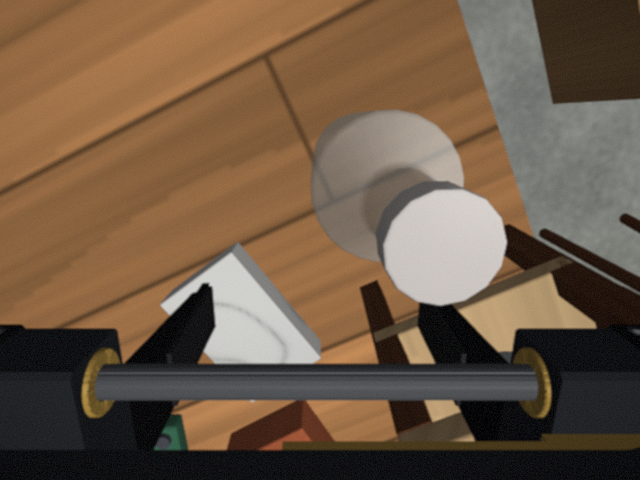

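The scene camera shows the mill near (400,200) and the two gauges near (240,290) and (301,325). The dark pot is at (148,284) and the pale pot at (357,354). I'll enlarge these areas to measure.

```bash
python3 - <<'E'
import cv2
a=cv2.imread("pics/scene0.png");b=cv2.imread("pics/side0.png")
def crop(im,x,y,w,h,k,n): 
    cv2.imwrite("pics/"+n,cv2.resize(im[y:y+h,x:x+w],None,fx=k,fy=k,interpolation=cv2.INTER_CUBIC))
crop(a,310,100,180,180,4.4*.75,"c1.png".replace("c1","scm"))
crop(a,200,250,160,120,5,"scg.png")
crop(b,150,160,190,130,4.2,"sim.png")
crop(b,310,220,160,120,5,"sig.png")
E
```

```text
(no output)
```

View pics/scm.png

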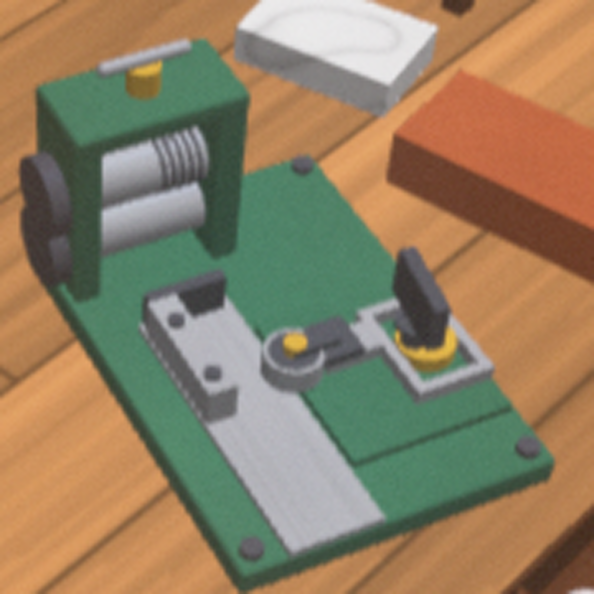

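View pics/scg.png

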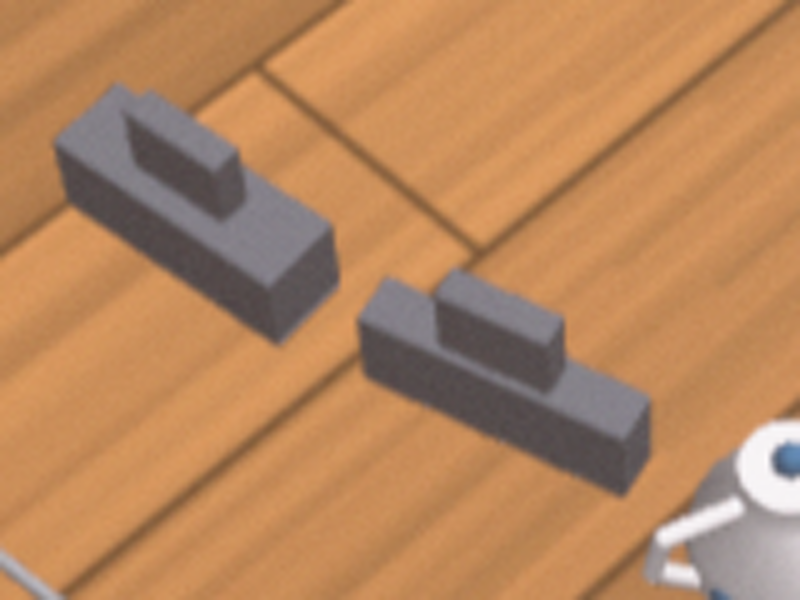

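View pics/sim.png

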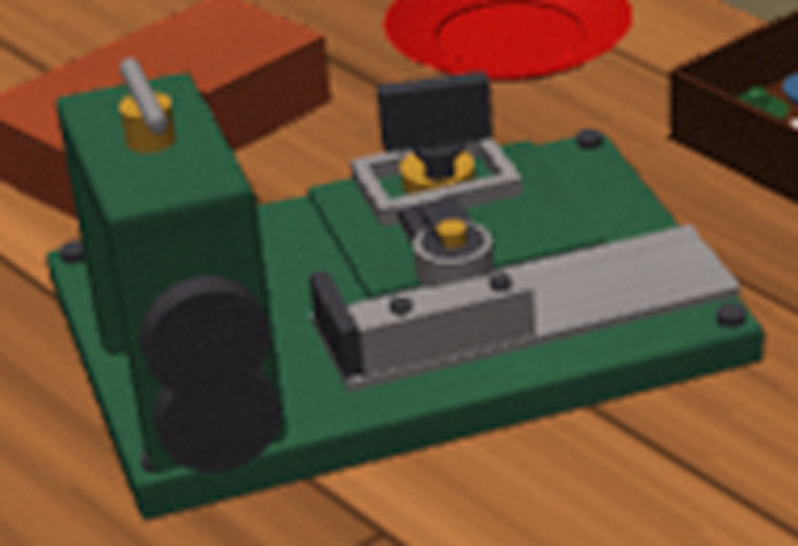

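View pics/sig.png

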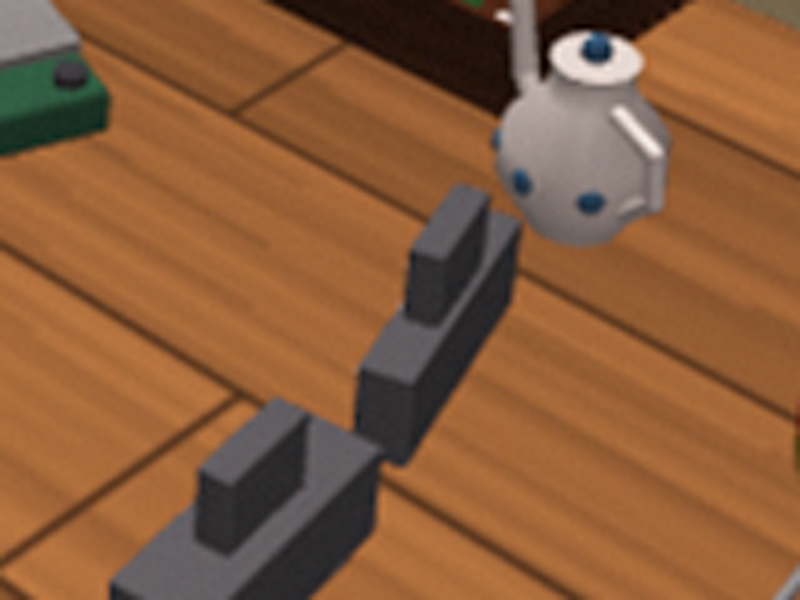

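The thinner gauge is the one by the pale pot, at scene (301,325). I'll fit poses from corners read in both views.

```bash
cat > h.py <<'E'
import numpy as np
from scipy.optimize import least_squares
from station import bot
def proj(c,P):
    p=np.asarray(P)@np.array(c["R"]).T+np.array(c["t"])
    return np.c_[c["fx"]*p[:,0]/p[:,2]+c["cx"],c["fy"]*p[:,1]/p[:,2]+c["cy"]]
def place(q,P):
    P=np.asarray(P,float);c,s=np.cos(q[2]),np.sin(q[2])
    z=q[3] if len(q)>3 else 0
    return np.c_[q[0]+c*P[:,0]-s*P[:,1],q[1]+s*P[:,0]+c*P[:,1],P[:,2]+z]
def fit(obs,q0):
    # obs: list (cam calib, local pts (m), pix)
    f=lambda q:np.concatenate([(proj(c,place(q,P))-np.array(u)).ravel() for c,P,u in obs])
    r=least_squares(f,q0,loss="soft_l1",f_scale=1.5)
    return r.x,f(r.x).reshape(-1,2)
E
python3 - <<'E'
from h import *
S=bot.get_calibration("scene");D=bot.get_calibration("side")
def un(l,k,o): return [(k_[0]/k+o[0],k_[1]/k+o[1]) for k_ in l]
mm=lambda l:np.array(l)/1000
P1=mm([(-60,-12,45),(-60,12,45),(60,12,45),(60,-12,45),(-60,-12,0),(60,-12,0),(60,12,0),(-25,-8,80),(-25,8,80),(25,8,80),(25,-8,80)])
u1=un([(360,318),(385,278),(652,402),(625,435),(365,375),(622,497),(650,457),(437,290),(462,270),(565,318),(548,343)],5,(200,250))
P2=mm([(-60,12,0),(-60,-12,0),(60,-12,0),(-60,12,45),(-60,-12,45),(60,-12,45),(-25,8,80),(-25,-8,80),(25,-8,80),(25,8,80)])
u2=un([(357,435),(400,465),(518,300),(362,372),(410,385),(520,225),(412,250),(443,262),(490,195),(462,185)],5,(310,220))
for q0 in ([.5,0,.8],[.5,0,.8,0]):
    q,r=fit([(S,P1,u1),(D,P2,u2)],q0);print("gauge",q.round(4));print(r.round(1).tolist())
P1=mm([(140,-70,0),(140,170,0),(20,125,105),(20,-12,60)])
u1=un([(243,590),(550,482),(423,285),(237,391)],3.3,(310,100))
P2=mm([(140,-70,0),(-205,-70,0),(20,125,105)])
u2=un([(762,360),(147,518),(433,82)],4.2,(150,160))
for yaw in (0,1.5,-1.5,3):
  for q0 in ([.5,.3,yaw],[.5,.3,yaw,0]):
    q,r=fit([(S,P1,u1),(D,P2,u2)],q0)
    if abs(r).max()<15: print("mill",q.round(4));print(r.round(1).tolist())
# pots
def tri(a,b):
    A=[]
    for c,u in((S,a),(D,b)):
        M=np.c_[c["R"],c["t"]];K=np.array([[c["fx"],0,c["cx"]],[0,c["fy"],c["cy"]],[0,0,1]]);M=K@M
        A+= [u[0]*M[2]-M[0],u[1]*M[2]-M[1]]
    v=np.linalg.svd(np.array(A))[2][-1];return v[:3]/v[3]
print("pale",tri((358,341),(429.5,229.5)),"dark",tri((141.5,268.5),(362,388)))
print("bar top",tri((310+423/3.3,100+285/3.3),(150+433/4.2,160+82/4.2)))
E
```

```text
gauge [ 0.6215 -0.2344  0.2805]
[[-1.4, 0.3], [-0.0, -0.6], [-0.1, -1.0], [-0.6, 1.9], [-0.8, 1.4], [0.1, 1.6], [0.3, 0.2], [-1.4, 1.4], [-2.1, -0.8], [0.0, -0.1], [-0.7, 1.2], [-2.1, 2.0], [0.5, 0.0], [-1.1, -0.7], [-1.6, -2.8], [0.3, -1.4], [0.6, -2.6], [-1.3, -1.8], [0.2, -1.7], [0.3, -1.9], [-1.6, -2.2]]
gauge [ 0.6214 -0.2339  0.2822 -0.0022]
[[-1.2, 0.8], [0.2, -0.2], [0.1, -0.7], [-0.4, 2.2], [-0.5, 1.8], [0.3, 1.9], [0.5, 0.6], [-1.2, 1.8], [-1.9, -0.3], [0.2, 0.3], [-0.5, 1.6], [-2.4, 2.8], [0.2, 0.7], [-1.6, 0.0], [-1.9, -2.0], [0.0, -0.7], [0.2, -1.9], [-1.6, -1.0], [-0.1, -0.9], [-0.1, -1.1], [-2.0, -1.4]]
mill [ 0.548   0.0922 -0.3664]
[[-1.0, 3.4], [0.4, 0.2], [0.1, -1.9], [0.3, -1.2], [1.2, -0.5], [-0.5, 0.7], [-0.2, -1.3]]
mill [ 0.548   0.0933 -0.3656 -0.0021]
[[-0.7, 3.6], [0.5, 0.5], [0.3, -1.5], [0.6, -0.8], [0.8, 0.1], [-0.6, 1.3], [-0.4, -0.6]]
mill [ 0.548   0.0922 -0.3664]
[[-1.0, 3.4], [0.4, 0.2], [0.1, -1.9], [0.3, -1.2], [1.2, -0.5], [-0.5, 0.7], [-0.2, -1.3]]
mill [ 0.548   0.0933 -0.3656 -0.0021]
[[-0.7, 3.6], [0.5, 0.5], [0.3, -1.5], [0.6, -0.8], [0.8, 0.1], [-0.6, 1.3], [-0.4, -0.6]]
mill [ 0.548   0.0922 -0.3664]
[[-1.0, 3.4], [0.4, 0.2], [0.1, -1.9], [0.3, -1.2], [1.2, -0.5], [-0.5, 0.7], [-0.2, -1.3]]
mill [ 0.548   0.0933 -0.3656 -0.0021]
[[-0.7, 3.6], [0.5, 0.5], [0.3, -1.5], [0.6, -0.8], [0.8, 0.1], [-0.6, 1.3], [-0.4, -0.6]]
mill [0.548  0.0922 5.9168]
[[-1.0, 3.4], [0.4, 0.2], [0.1, -1.9], [0.3, -1.2], [1.2, -0.5], [-0.5, 0.7], [-0.2, -1.3]]
mill [ 5.4800e-01  9.3300e-02  5.9176e+00 -2.1000e-03]
[[-0.7, 3.6], [0.5, 0.5], [0.3, -1.5], [0.6, -0.8], [0.8, 0.1], [-0.6, 1.3], [-0.4, -0.6]]
pale [ 0.74880811 -0.21097407  0.08884882] dark [ 0.32817046 -0.3885316   0.08794002]
bar top [0.6121602  0.2016465  0.10059514]
```

Both fits agree to about 2 mm: mill yaw is -0.366, and the gauge is at (0.621,-0.234) with yaw 0.28. I'll write a move planner next, then travel.

```bash
cat >> h.py <<'E'
from scipy.spatial.transform import Rotation as Ro
def Rdown(phi): # tool y at world angle phi, z down
    y=np.array([np.cos(phi),np.sin(phi),0]);z=np.array([0,0,-1.]);return np.c_[np.cross(y,z),y,z]
def delta(p,phi,msg=""):
    s=bot.state();R=Ro.from_rotvec(s["eef_rot"]).as_matrix()
    d=R.T@(np.array(p)-s["tool_pos"])/.1; w=Ro.from_matrix(R.T@Rdown(phi)).as_rotvec()/.5
    print(msg,"t",round(s["t"],2),"pos",s["tool_pos"].round(4),"phi",round(float(np.arctan2(R[1,1],R[0,1])),4),"F",s["force"].round(2),"T",s["torque"].round(3),"w",round(s["width"],3))
    print("  shift",d.round(3),"turn",w.round(3))
MILL=[.548,.0922,-.3664]
def millp(x,y,z): return place(MILL,[(x/1000,y/1000,z/1000)])[0]
E
python3 - <<'E'
from h import *
delta([.6215,-.2344,.30],1.851)
E
```

```text
t 0.15 pos [0.2654 0.5657 0.2142] phi 1.132 F [0.16 0.38 0.48] T [-0.019 -0.015 -0.016] w 0.997
  shift [-6.622 -5.731 -0.854] turn [-1.000e-03 -1.000e-03 -1.438e+00]
```

Call:
{"api": "apply_moves", "payload": {"series": [[-0.3,-0.3,-0.5,0,0,0],[-0.8,-0.7,-0.86,0,0,0],[-0.95,-0.82,-0.86,0,0,0]], "gripper": 0.55}}

```text
t: 0.45
tool_pos: [0.3147, 0.4549, 0.3001]
eef_rot: [0.681, 3.066, 0.002]
force: [1.3, -0.5, 0.5]
width: 0.806
```

Call:
{"api": "apply_moves", "payload": {"series": [[-0.38,-0.32,0,0,0,0],[-0.76,-0.65,0,0,0,0],[-0.95,-0.82,0,0,0,0]]}}

```text
t: 0.75
tool_pos: [0.3664, 0.3382, 0.2988]
eef_rot: [0.686, 3.065, -0.0]
force: [1.0, 0.7, -0.5]
width: 0.577
```

Call:
{"api": "apply_moves", "payload": {"series": [[-0.38,-0.32,0,0,0,0],[-0.76,-0.65,0,0,0,0],[-0.95,-0.82,0,0,0,0]]}}

```text
t: 1.05
tool_pos: [0.4176, 0.2238, 0.2986]
eef_rot: [0.686, 3.066, -0.001]
force: [-0.0, 0.7, 0.5]
width: 0.545
```

Call:
{"api": "apply_moves", "payload": {"series": [[-0.38,-0.32,0,0,0,0],[-0.76,-0.65,0,0,0,0],[-0.95,-0.82,0,0,0,0]]}}

```text
t: 1.35
tool_pos: [0.4689, 0.1091, 0.2986]
eef_rot: [0.686, 3.066, -0.0]
force: [0.5, 0.3, 0.0]
width: 0.548
```

Call:
{"api": "apply_moves", "payload": {"series": [[-0.38,-0.32,0,0,0,0],[-0.76,-0.65,0,0,0,0],[-0.95,-0.82,0,0,0,0]]}}

```text
t: 1.65
tool_pos: [0.5201, -0.0058, 0.2984]
eef_rot: [-0.687, -3.066, 0.0]
force: [-0.1, -0.1, 0.0]
width: 0.549
```

Call:
{"api": "apply_moves", "payload": {"series": [[-0.38,-0.32,0,0,0,0],[-0.76,-0.65,0,0,0,0],[-0.95,-0.82,0,0,0,0]]}}

```text
t: 1.95
tool_pos: [0.5712, -0.1205, 0.298]
eef_rot: [-0.686, -3.065, 0.0]
force: [-0.7, -0.5, 0.6]
width: 0.548
```

Call:
{"api": "apply_moves", "payload": {"series": [[-0.3,-0.25,0.3,0,0,-0.3],[-0.6,-0.5,0.5,0,0,-0.6],[-0.92,-0.81,0.5,0,0,-0.9],[-0.92,-0.81,0.5,0,0,-1],[-0.92,-0.81,0.5,0,0,-1]]}}

```text
t: 2.45
tool_pos: [0.6191, -0.2307, 0.2476]
eef_rot: [0.095, -3.139, -0.001]
force: [-0.8, 1.2, 0.8]
width: 0.551
```

```bash
python3 - <<'E'
from h import *
import cv2
delta([.6215,-.2344,.20],1.851)
c=bot.get_calibration("wrist")
im=bot.grab_frame("wrist");cv2.imwrite("pics/w1.png",im[:,:,::-1])
np.savez("w1.npz",**c)
print({k:np.round(v,4).tolist() for k,v in c.items()})
E
```

```text
t 2.45 pos [ 0.6191 -0.2307  0.2476] phi 1.6311 F [-0.79  1.2   0.78] T [0.063 0.019 0.012] w 0.551
  shift [-0.023 -0.039  0.476] turn [ 0.002 -0.002 -0.44 ]
{'fx': 403.0097, 'fy': 403.0097, 'cx': 315.997, 'cy': 241.626, 'R': [[-0.0593, 0.9982, 0.0023], [0.9542, 0.056, 0.2939], [0.2933, 0.0196, -0.9558]], 't': [0.2666, -0.6205, 0.2469]}
```

View pics/w1.png

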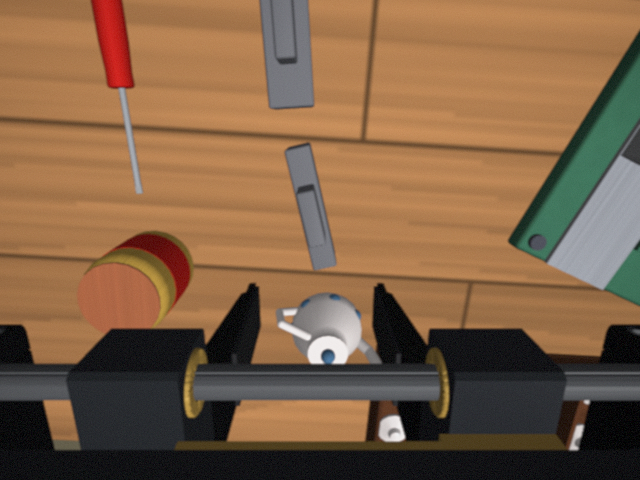

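The wrist view shows the thin gauge at about (312,206) and the pale pot at (328,325), just beyond its end. I'll check my fit by projecting it into this view.

```bash
python3 - <<'E'
from h import *
import cv2
c=dict(np.load("w1.npz"))
q=[.6215,-.2344,.2805]
P=place(q,np.array([(-60,-12,45),(-60,12,45),(60,12,45),(60,-12,45),(-25,-8,80),(-25,8,80),(25,8,80),(25,-8,80)])/1000)
print(proj(c,P).round(0).tolist())
im=cv2.imread("pics/w1.png")[130:280,250:370];cv2.imwrite("pics/w1c.png",cv2.resize(im,None,fx=4,fy=4,interpolation=cv2.INTER_CUBIC))
E
```

```text
[[284.0, 152.0], [310.0, 146.0], [337.0, 268.0], [313.0, 273.0], [295.0, 196.0], [314.0, 192.0], [326.0, 247.0], [309.0, 251.0]]
```

View pics/w1c.png

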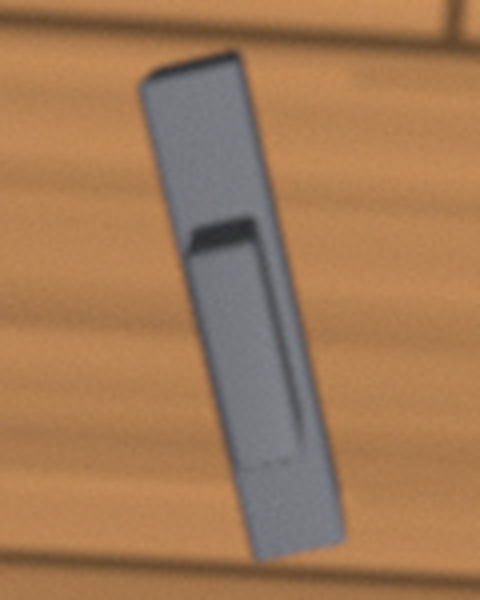

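```bash
python3 - <<'E'
from h import *
c=dict(np.load("w1.npz"))
P=np.array([(-60,-12,45),(-60,12,45),(60,12,45),(60,-12,45),(-25,-8,80),(-25,8,80),(25,8,80),(25,-8,80)])/1000
u=[(285.8,152),(310,145),(336,265),(314.5,270.5),(297,192.5),(314.5,190),(325,245),(310,246.5)]
q,r=fit([(c,P,u)],[.6215,-.2344,.2805]);print(q,r.round(1).tolist())
delta([q[0],q[1],.12],q[2]+np.pi/2)
E
```

```text
[ 0.6194296  -0.23394674  0.27566874] [[-1.0, -2.1], [0.7, -0.9], [1.3, 1.1], [-1.0, 0.5], [-0.8, 0.9], [0.2, -0.6], [2.0, -0.4], [-0.8, 1.8]]
 t 2.5 pos [ 0.619  -0.2298  0.2481] phi 1.6299 F [0.43 0.86 0.66] T [0.055 0.085 0.017] w 0.55
  shift [-0.003 -0.043  1.281] turn [ 0.002 -0.002 -0.433]
```

Call:
{"api": "apply_moves", "payload": {"series": [[0,-0.04,0.4,0,0,-0.25],[0,-0.04,0.8,0,0,-0.43],[0,-0.04,1,0,0,-0.43],[0,-0.04,1,0,0,-0.43]]}}

```text
t: 2.9
tool_pos: [0.6183, -0.2322, 0.1462]
eef_rot: [0.431, -3.108, -0.004]
force: [0.8, -0.4, 0.1]
width: 0.55
```

```bash
python3 - <<'E'
from h import *
delta([.6204,-.2341,.050],.277+np.pi/2)
E
```

```text
t 2.9 pos [ 0.6183 -0.2322  0.1462] phi 1.8462 F [ 0.77 -0.44  0.11] T [0.04  0.05  0.006] w 0.55
  shift [-0.018 -0.028  0.962] turn [ 0.007 -0.007 -0.003]
```

Call:
{"api": "apply_moves", "payload": {"series": [[-0.02,-0.02,0.4,0,0,0],[-0.02,-0.02,0.75,0,0,0],[-0.02,-0.02,0.95,0,0,0],[-0.02,-0.02,0.96,0,0,0]]}}

```text
t: 3.3
tool_pos: [0.6215, -0.2343, 0.0518]
eef_rot: [0.431, -3.11, -0.002]
force: [0.3, -0.3, -0.0]
width: 0.548
```

Call:
{"api": "apply_moves", "payload": {"series": [[0,0,0,0,0,0],[0,0,0,0,0,0],[0,0,0,0,0,0],[0,0,0,0,0,0],[0,0,0,0,0,0],[0,0,0,0,0,0],[0,0,0,0,0,0]], "gripper": 0, "grip_force": 20}}

```text
t: 4.0
tool_pos: [0.6221, -0.2352, 0.0531]
eef_rot: [-0.432, 3.111, -0.0]
force: [-0.9, 1.1, 5.9]
width: 0.166
```

```bash
python3 - <<'E'
from h import *
import cv2
delta([.6204,-.2341,.050],.277+np.pi/2)
cv2.imwrite("pics/w2.png",bot.grab_frame("wrist")[:,:,::-1])
E
```

```text
t 4.0 pos [ 0.6221 -0.2352  0.0531] phi 1.8469 F [-0.9   1.12  5.89] T [ 0.105  0.21  -0.029] w 0.166
  shift [0.013 0.015 0.031] turn [-0.001  0.001 -0.002]
```

View pics/w2.png

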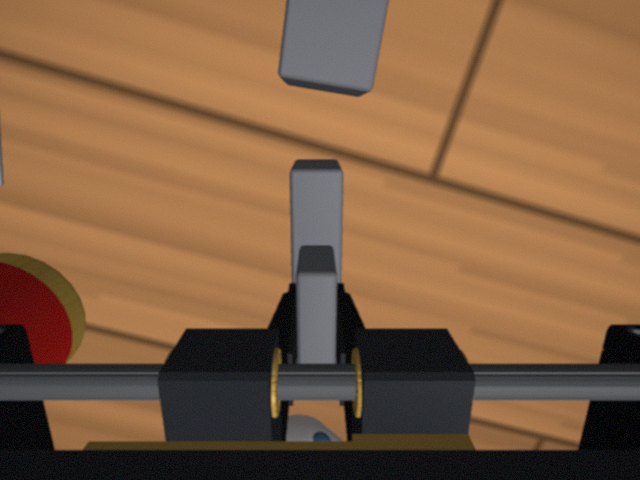

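The opening reads 15.8 mm, so the fin is held, and the wrist image shows the fin between the pads. Lifting.

Call:
{"api": "apply_moves", "payload": {"series": [[0,0,-0.15,0,0,0],[0,0,-0.5,0,0,0],[0,0,-0.9,0,0,0],[0,0,-1,0,0,0]]}}

```text
t: 4.45
tool_pos: [0.6233, -0.2357, 0.1577]
eef_rot: [-0.432, 3.107, -0.005]
force: [1.2, 0.0, -0.8]
width: 0.163
```

```bash
python3 - <<'E'
from h import *
delta(millp(35,3,150),-.3664+np.pi/2)
E
```

```text
t 4.45 pos [ 0.6233 -0.2357  0.1577] phi 1.8471 F [ 1.21  0.   -0.77] T [ 0.039 -0.04   0.021] w 0.163
  shift [-0.468  3.175  0.066] turn [-0.005  0.012  1.285]
```

Call:
{"api": "apply_moves", "payload": {"series": [[-0.08,0.35,-0.15,0,0,0],[-0.16,0.75,-0.3,0,0,0],[-0.2,1,-0.3,0,0,0]]}}

```text
t: 4.75
tool_pos: [0.614, -0.1315, 0.1845]
eef_rot: [-0.433, 3.11, -0.001]
force: [0.1, 0.3, -1.8]
width: 0.167
```

Call:
{"api": "apply_moves", "payload": {"series": [[-0.08,0.4,0,0,0,0],[-0.16,0.8,0,0,0,0],[-0.2,1,0,0,0,0]]}}

```text
t: 5.05
tool_pos: [0.6051, -0.029, 0.1826]
eef_rot: [0.435, -3.111, -0.001]
force: [0.2, -0.5, -1.8]
width: 0.167
```

Call:
{"api": "apply_moves", "payload": {"series": [[-0.03,0.35,0,0,0,0.25],[-0.06,0.7,0,0,0,0.5],[-0.07,1,0,0,0,0.8],[-0.07,1,0,0,0,1],[-0.07,1,0,0,0,1],[-0.07,1,0,0,0,1]]}}

```text
t: 5.65
tool_pos: [0.5853, 0.0661, 0.1826]
eef_rot: [-0.346, -3.122, 0.0]
force: [-0.3, -0.3, -0.7]
width: 0.168
```

```bash
python3 - <<'E'
from h import *
import cv2
delta(millp(35,3,140),-.3664+np.pi/2)
c=bot.get_calibration("wrist");np.savez("w3.npz",**c)
cv2.imwrite("pics/w3.png",bot.grab_frame("wrist")[:,:,::-1])
E
```

```text
t 5.65 pos [0.5853 0.0661 0.1826] phi 1.35 F [-0.29 -0.29 -0.74] T [ 0.019 -0.058 -0.061] w 0.168
  shift [0.07  0.152 0.426] turn [-0.    -0.001  0.291]
```

View pics/w3.png

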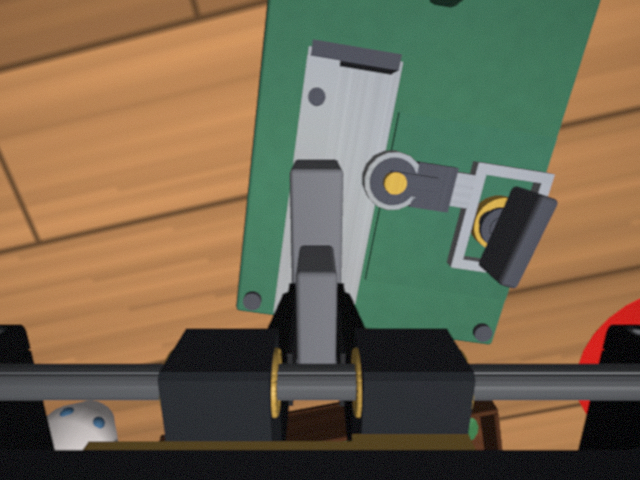

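The wrist view shows the stop at (355,55), the roller axle at (396,183) and the T-bar at (520,237). I'll align the yaw, then refine the mill pose from this camera.

Call:
{"api": "apply_moves", "payload": {"series": [[0.04,0.08,0,0,0,0.2],[0.07,0.15,0,0,0,0.29],[0.07,0.15,0,0,0,0.29],[0.07,0.15,0,0,0,0.29]]}}

```text
t: 6.1
tool_pos: [0.582, 0.082, 0.1826]
eef_rot: [-0.573, -3.089, 0.0]
force: [-0.1, 0.3, -0.7]
width: 0.168
```

```bash
python3 - <<'E'
from h import *
import cv2
delta(millp(35,3,140),-.3664+np.pi/2)
c=bot.get_calibration("wrist");np.savez("w4.npz",**c)
im=bot.grab_frame("wrist")[:,:,::-1];cv2.imwrite("pics/w4.png",im)
cv2.imwrite("pics/w4c.png",cv2.resize(im[20:320,230:610],None,fx=2.1,fy=2,interpolation=cv2.INTER_CUBIC)) if 0 else cv2.imwrite("pics/w4c.png",cv2.resize(im[0:300,230:630],None,fx=2,fy=2,interpolation=cv2.INTER_CUBIC))
for n,p in dict(stopR=(-75,15,60),fence20=(20,-12,60),axle=(0,33,60),barA=(-12,132,105),barB=(-12,118,105),barC=(52,132,105),barD=(52,118,105),bed0=(-75,-12,30),basecor=(140,-70,15),base2=(140,170,15)).items(): print(n,proj(c,[millp(*p)]).round(1))
E
```

```text
t 6.1 pos [0.582  0.082  0.1826] phi 1.2043 F [-0.07  0.34 -0.66] T [ 0.015 -0.025  0.04 ] w 0.168
  shift [0.004 0.004 0.426] turn [-0. -0. -0.]
stopR [[334.3  76.1]]
fence20 [[296.4 213.6]]
axle [[357.7 186.8]]
barA [[526.7 179.2]]
barB [[503.9 179.2]]
barC [[511.9 276.2]]
barD [[490.7 276.2]]
bed0 [[296.3  80.1]]
basecor [[238.7 327.6]]
base2 [[494.4 327.2]]
```

View pics/w4c.png

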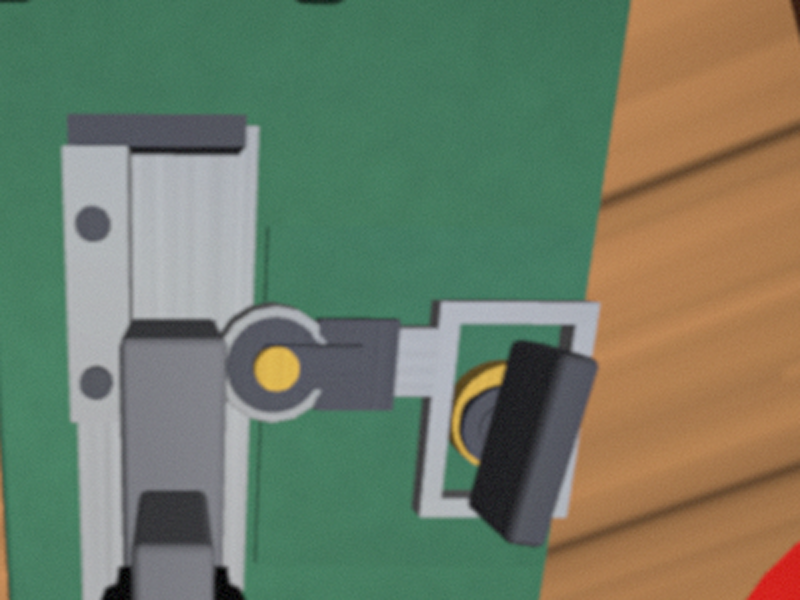

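The T-bar is already turned about 0.12 rad, and the mill sits about 2 mm off my fit in x. I'll refit both from this view.

```bash
python3 - <<'E'
from h import *
c=dict(np.load("w4.npz"))
print(proj(c,[millp(-75,-12,60),millp(-75,0,60)]))
# fence top face: corner face/stop, x=20 end row
obs=np.array([(230+129/2,147/2),(230+70/2,420/2)])
def f(q):
    a=proj(c,place(q,np.array([(-75,-12,60)])/1000))[0]-obs[0]
    b=(proj(c,place(q,np.array([(20,-35,60)])/1000))[0]-obs[1])[1]
    return [a[0],a[1],b,100*(q[2]+.3664)]
r=least_squares(f,MILL);print("mill",r.x,r.fun)
P=np.array([(-32,7,105),(-32,-7,105),(32,-7,105),(32,7,105)])/1000
u=[(529,182.5),(511,176),(485,270),(502.5,272.5)]
q,rr=fit([(c,P,u)],[.612,.2016,-.5]);print("bar",q,rr.round(1).tolist())
for M in(MILL,r.x): print("bar expected",place(M,[(.02,.125,0)]))
# gauge held, bottom of roller gap: roller rim left at (252-115/2..) 
ax=(230+277/2,369/2)
# backproject axle at z=.06
def bp(u,z):
    R=np.array(c["R"]);o=-R.T@c["t"];d=R.T@np.array([(u[0]-c["cx"])/c["fx"],(u[1]-c["cy"])/c["fy"],1]);return o+d*(z-o[2])/d[2]
p=bp(ax,.06);m=r.x;d=p[:2]-m[:2];C,S=np.cos(m[2]),np.sin(m[2]);print("axle in mill",C*d[0]+S*d[1],-S*d[0]+C*d[1])
P=np.array([(-60,-12,45),(-60,12,45)])/1000
E
```

```text
[[294.23092821  76.16889794]
 [312.01857404  76.15147052]]
mill [ 0.54608327  0.09296504 -0.36892056] [ 2.28832278e-04 -6.79962737e-01  8.27408355e-01 -2.52055761e-01]
bar [ 0.60939993  0.20122431 -0.50844056] [[3.1, -4.0], [-1.0, -0.7], [-2.3, 1.9], [0.8, 2.2]]
bar expected [[0.61145455 0.20173776 0.        ]]
bar expected [[0.60981372 0.20234251 0.        ]]
axle in mill 0.00029726204771257994 0.04082353965615249
```

```bash
sed -i 's/^MILL=.*/MILL=[.5462,.0929,-.3675]/' h.py; python3 - <<'E'
from h import *
delta(millp(36,3,90),-.3675+np.pi/2)
E
```

```text
t 6.15 pos [0.582  0.0819 0.1826] phi 1.2038 F [ 0.21 -0.16 -1.41] T [ 0.047  0.003 -0.022] w 0.166
  shift [0.013 0.004 0.926] turn [-0.    -0.     0.001]
```

Call:
{"api": "apply_moves", "payload": {"series": [[0.01,0,0.3,0,0,0],[0.01,0,0.55,0,0,0],[0.01,0,0.7,0,0,0],[0.01,0,0.82,0,0,0],[0.01,0,0.9,0,0,0],[0.01,0,0.93,0,0,0]]}}

```text
t: 6.75
tool_pos: [0.5809, 0.0827, 0.0892]
eef_rot: [-0.576, -3.088, 0.0]
force: [0.4, 0.1, -1.0]
width: 0.164
```

```bash
python3 - <<'E'
from h import *
import cv2
delta(millp(36,0,84),-.3675+np.pi/2)
a=bot.grab_frame("scene")[:,:,::-1][150:270,340:480]
b=bot.grab_frame("wrist")[:,:,::-1]
cv2.imwrite("pics/s5.png",cv2.resize(a,None,fx=5,fy=5,interpolation=cv2.INTER_CUBIC));cv2.imwrite("pics/w5.png",b)
E
```

```text
t 6.75 pos [0.5809 0.0827 0.0892] phi 1.2022 F [ 0.42  0.09 -0.99] T [ 0.01   0.01  -0.023] w 0.164
  shift [ 0.001 -0.03   0.052] turn [-0.    -0.001 -0.002]
```

View pics/w5.png

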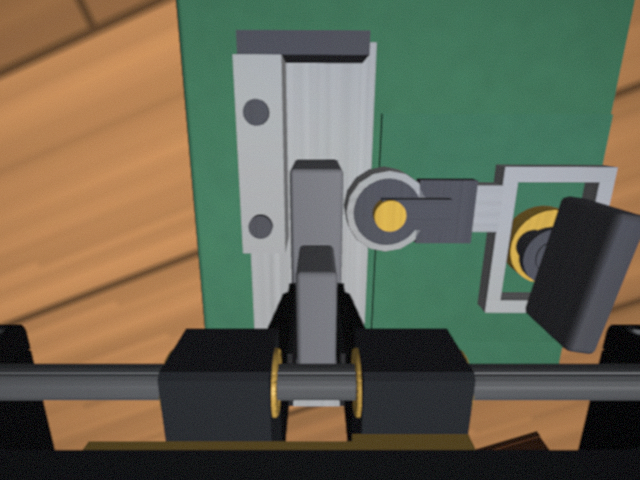

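View pics/s5.png

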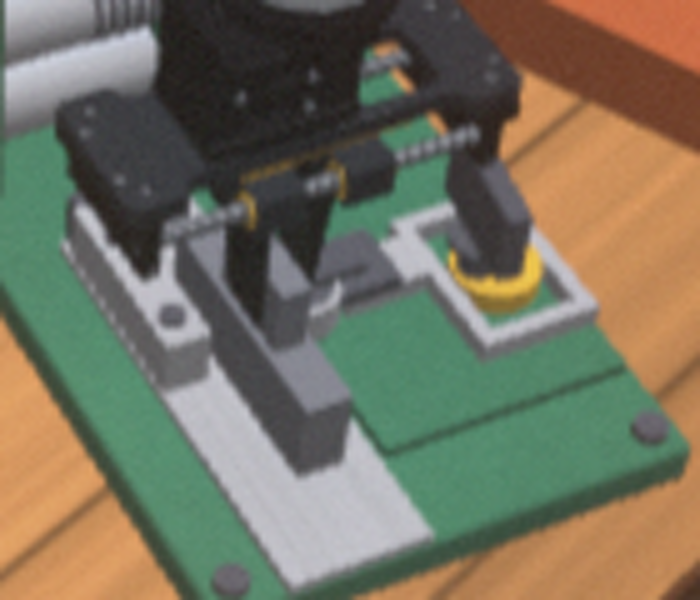

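The gauge hangs between the fence and the roller, with clearance on both sides. Lowering it to touch the bed.

Call:
{"api": "apply_moves", "payload": {"series": [[0,0,0.03,0,0,0],[0,0,0.05,0,0,0],[0,0,0.06,0,0,0],[0,0,0.06,0,0,0]]}}

```text
t: 7.25
tool_pos: [0.5809, 0.0829, 0.0837]
eef_rot: [0.576, 3.088, 0.0]
force: [0.6, -0.0, -1.8]
width: 0.168
```

Call:
{"api": "apply_moves", "payload": {"series": [[0,0,0.01,0,0,0],[0,0,0.02,0,0,0],[0,0,0.02,0,0,0]]}}

```text
t: 7.55
tool_pos: [0.5811, 0.083, 0.0831]
eef_rot: [0.575, 3.087, 0.0]
force: [-5.2, 0.3, 13.9]
width: 0.167
```

The gauge touched the bed at about TCP z 0.083. I'll ease up 1.5 mm and slide it towards the fence.

Call:
{"api": "apply_moves", "payload": {"series": [[0,0,-0.015,0,0,0],[0,-0.01,-0.015,0,0,0],[0,-0.02,-0.015,0,0,0],[0,-0.025,-0.015,0,0,0],[0,-0.025,-0.015,0,0,0]]}}

```text
t: 8.05
tool_pos: [0.5801, 0.0805, 0.0831]
eef_rot: [0.576, 3.088, 0.0]
force: [-0.1, -0.1, 0.3]
width: 0.169
```

Call:
{"api": "apply_moves", "payload": {"series": [[0,-0.005,0,0,0,0],[0,-0.01,0,0,0,0],[0,-0.01,0,0,0,0]]}}

```text
t: 8.35
tool_pos: [0.5797, 0.0796, 0.0831]
eef_rot: [0.576, 3.088, 0.0]
force: [1.7, 0.6, -0.5]
width: 0.167
```

```bash
python3 - <<'E'
from h import *
delta(millp(36,0,84),-.3675+np.pi/2)
E
```

```text
t 8.35 pos [0.5797 0.0796 0.0831] phi 1.202 F [ 1.74  0.56 -0.54] T [-0.02  -0.113  0.002] w 0.167
  shift [ 0.     0.004 -0.009] turn [ 0.     0.    -0.003]
```

Call:
{"api": "apply_moves", "payload": {"series": [[0,-0.005,0,0,0,0],[0,-0.01,0,0,0,0],[0,-0.01,0,0,0,0]]}}

```text
t: 8.65
tool_pos: [0.5793, 0.0788, 0.0831]
eef_rot: [0.577, 3.088, 0.0]
force: [0.9, 1.2, -0.6]
width: 0.168
```

Call:
{"api": "apply_moves", "payload": {"series": [[0,-0.005,0,0,0,0],[0,-0.01,0,0,0,0],[0,-0.01,0,0,0,0]]}}

```text
t: 8.95
tool_pos: [0.5793, 0.0785, 0.0832]
eef_rot: [0.577, 3.087, 0.002]
force: [2.1, 7.5, -2.7]
width: 0.17
```

That is fence contact, 7.8 N along the mill's +y. Releasing and rising.

Call:
{"api": "apply_moves", "payload": {"series": [[0,0.004,0,0,0,0],[0,0.004,0,0,0,0],[0,0.004,0,0,0,0],[0,0.004,0,0,0,0]], "gripper": 0.5}}

```text
t: 9.35
tool_pos: [0.579, 0.078, 0.0831]
eef_rot: [-0.576, -3.088, 0.0]
force: [-0.1, -0.7, -0.3]
width: 0.447
```

Call:
{"api": "apply_moves", "payload": {"series": [[0,0,-0.2,0,0,0],[0,0,-0.6,0,0,0],[0,0,-0.95,0,0,0],[0,0,-0.95,0,0,0]]}}

```text
t: 9.75
tool_pos: [0.5808, 0.0781, 0.1826]
eef_rot: [0.575, 3.081, 0.002]
force: [-0.2, -0.2, -0.3]
width: 0.501
```

```bash
python3 - <<'E'
from h import *
import cv2
MILL[:]=[.5458,.0917,-.3675]
delta([.6093,.2011,.16],-.508+np.pi/2)
c=bot.get_calibration("wrist");np.savez("w6.npz",**c)
b=bot.grab_frame("wrist")[:,:,::-1]
cv2.imwrite("pics/w6.png",cv2.resize(b[40:340,220:620],None,fx=2,fy=2,interpolation=cv2.INTER_CUBIC))
E
```

```text
t 9.75 pos [0.5808 0.0781 0.1826] phi 1.2021 F [-0.24 -0.16 -0.29] T [-0.012 -0.009 -0.033] w 0.501
  shift [0.179 1.249 0.228] turn [0.006 0.013 0.279]
```

View pics/w6.png

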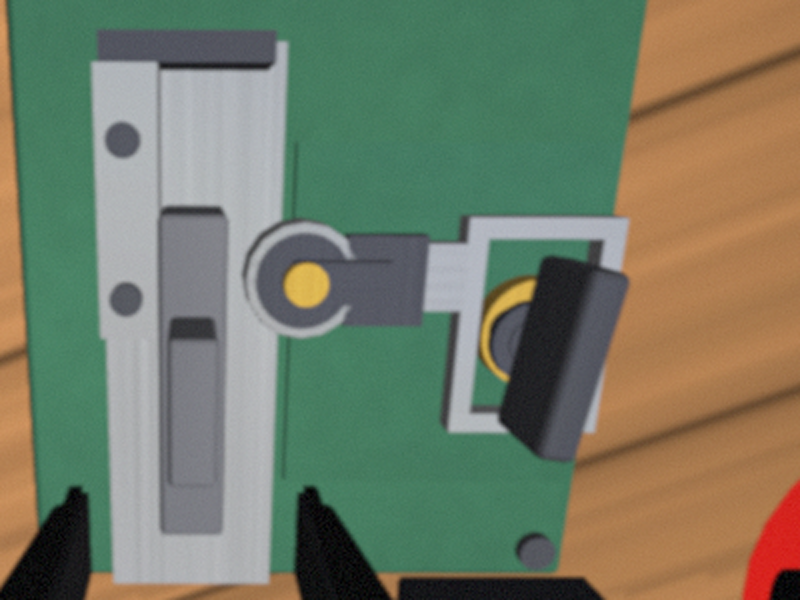

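The gauge is flush against the fence, with the roller still clear of it. Moving over the bar.

Call:
{"api": "apply_moves", "payload": {"series": [[0.05,0.3,0,0,0,0.1],[0.1,0.7,0,0,0,0.28],[0.12,0.85,0,0,0,0.28],[0.12,0.85,0,0,0,0.28]]}}

```text
t: 10.2
tool_pos: [0.5982, 0.1632, 0.1768]
eef_rot: [-0.785, -3.041, 0.001]
force: [-0.1, 0.2, -0.6]
width: 0.499
```

```bash
python3 - <<'E'
from h import *
import cv2
delta([.6093,.2011,.16],-.508+np.pi/2)
c=bot.get_calibration("wrist");np.savez("w7.npz",**c)
b=bot.grab_frame("wrist")[:,:,::-1]
cv2.imwrite("pics/w7.png",cv2.resize(b[140:340,240:506],None,fx=3,fy=3,interpolation=cv2.INTER_CUBIC))
for q in([.6093,.2011,-.508],):print(proj(c,place(q,np.array([(-32,7,105),(-32,-7,105),(32,-7,105),(32,7,105)])/1000)).round(1).tolist())
E
```

```text
t 10.2 pos [0.5982 0.1632 0.1768] phi 1.0657 F [-0.05  0.25 -0.57] T [-0.029  0.044  0.055] w 0.499
  shift [0.086 0.385 0.168] turn [-0.002 -0.003  0.006]
[[391.6, 192.2], [368.5, 192.1], [364.5, 289.5], [386.0, 289.6]]
```

View pics/w7.png

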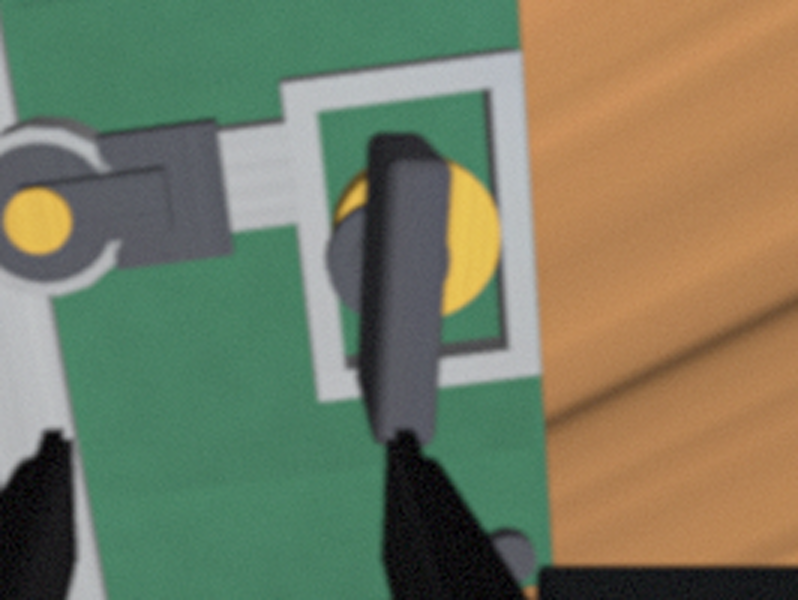

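The bar's corners match the prediction within 1.5 px. Descending over it.

Call:
{"api": "apply_moves", "payload": {"series": [[0.05,0.25,0,0,0,0],[0.09,0.385,0.1,0,0,0],[0.09,0.385,0.4,0,0,0.01],[0.09,0.385,0.75,0,0,0.01],[0.09,0.385,0.95,0,0,0.01],[0.09,0.385,1,0,0,0.01],[0.09,0.385,1,0,0,0.01]]}}

```text
t: 10.95
tool_pos: [0.6091, 0.1991, 0.0773]
eef_rot: [-0.798, -3.037, 0.001]
force: [-0.7, 0.3, 0.7]
width: 0.499
```

```bash
python3 - <<'E'
from h import *
delta([.6093,.2011,.072],-.508+np.pi/2)
E
```

```text
t 10.95 pos [0.6091 0.1991 0.0773] phi 1.0569 F [-0.67  0.26  0.68] T [ 0.022  0.029 -0.028] w 0.499
  shift [0.008 0.018 0.053] turn [-0.002 -0.002 -0.012]
```

Call:
{"api": "apply_moves", "payload": {"series": [[0.008,0.018,0.04,0,0,-0.01],[0.008,0.018,0.04,0,0,-0.01],[0.008,0.018,0.04,0,0,-0.01]]}}

```text
t: 11.25
tool_pos: [0.6099, 0.2018, 0.0749]
eef_rot: [0.79, 3.04, 0.001]
force: [-0.5, 0.6, 0.1]
width: 0.502
```

Call:
{"api": "apply_moves", "payload": {"series": [[0,0,0,0,0,0],[0,0,0,0,0,0],[0,0,0,0,0,0],[0,0,0,0,0,0],[0,0,0,0,0,0],[0,0,0,0,0,0],[0,0,0,0,0,0]], "gripper": 0, "grip_force": 50}}

```text
t: 11.95
tool_pos: [0.6093, 0.2013, 0.0742]
eef_rot: [-0.791, -3.04, 0.001]
force: [-2.3, -5.3, 3.0]
width: 0.146
```

```bash
python3 - <<'E'
from h import *
delta([.6093,.2011,.072],-.508+np.pi/2)
E
```

```text
t 11.95 pos [0.6093 0.2013 0.0742] phi 1.0619 F [-2.33 -5.25  3.  ] T [-0.793  0.396 -0.092] w 0.146
  shift [-0.001 -0.002  0.022] turn [-0.002 -0.001 -0.002]
```

The opening reads 13.9 mm, so the bar is held. Turning clockwise (tool +z) to about 0.94 rad.

Call:
{"api": "apply_moves", "payload": {"series": [[0,0,0,0,0,0.1],[0,0,0,0,0,0.3],[0,0,0,0,0,0.5],[0,0,0,0,0,0.7],[0,0,0,0,0,0.8],[0,0,0,0,0,0.8]]}}

```text
t: 12.55
tool_pos: [0.6095, 0.2015, 0.0742]
eef_rot: [-1.38, -2.822, 0.0]
force: [-2.6, -4.2, 2.9]
width: 0.144
```

```bash
cat > t.py <<'E'
from h import *
s=bot.state();R=Ro.from_rotvec(s["eef_rot"]).as_matrix();phi=np.arctan2(R[1,1],R[0,1])
print("t",round(s["t"],2),"theta",round(1.2033-phi,4),"pos",s["tool_pos"].round(4),"F",s["force"].round(2),"T",s["torque"].round(3),"w",round(s["width"],3))
E
python3 t.py
```

```text
t 12.55 theta 0.5421 pos [0.6095 0.2015 0.0742] F [-2.55 -4.21  2.9 ] T [-0.756  0.404 -0.191] w 0.144
```

Call:
{"api": "apply_moves", "payload": {"series": [[0,0,0,0,0,0.2],[0,0,0,0,0,0.4],[0,0,0,0,0,0.5]]}}

```text
t: 12.85
tool_pos: [0.6097, 0.2015, 0.0742]
eef_rot: [1.722, 2.627, -0.0]
force: [-0.6, -4.2, 1.6]
width: 0.143
```

```bash
python3 t.py
```

```text
t 12.85 theta 0.7928 pos [0.6097 0.2015 0.0742] F [-0.64 -4.24  1.64] T [-0.674  0.278  0.232] w 0.143
```

Call:
{"api": "apply_moves", "payload": {"series": [[0,0,0,0,0,0.1],[0,0,0,0,0,0.2]]}}

```text
t: 13.05
tool_pos: [0.6097, 0.2016, 0.0742]
eef_rot: [1.849, 2.54, -0.0]
force: [0.2, -3.6, 1.2]
width: 0.145
```

```bash
python3 t.py
```

```text
t 13.05 theta 0.891 pos [0.6097 0.2016 0.0742] F [ 0.21 -3.55  1.19] T [-0.682  0.219  0.236] w 0.145
```

Call:
{"api": "apply_moves", "payload": {"series": [[0,0,0,0,0,0.06],[0,0,0,0,0,0.12]]}}

```text
t: 13.25
tool_pos: [0.6097, 0.2016, 0.0742]
eef_rot: [1.923, 2.484, 0.0]
force: [-0.9, -4.6, 0.8]
width: 0.146
```

```bash
python3 t.py
```

```text
t 13.25 theta 0.9503 pos [0.6097 0.2016 0.0742] F [-0.94 -4.63  0.78] T [-0.644  0.295  0.195] w 0.146
```

Call:
{"api": "apply_moves", "payload": {"series": [[0,0,0,0,0,0.06],[0,0,0,0,0,0.12]]}}

```text
t: 13.45
tool_pos: [0.6098, 0.2016, 0.0742]
eef_rot: [1.998, 2.424, 0.0]
force: [-0.2, -4.9, -0.1]
width: 0.145
```

```bash
python3 t.py
```

```text
t 13.45 theta 1.011 pos [0.6098 0.2016 0.0742] F [-0.24 -4.86 -0.14] T [-0.746  0.17   0.303] w 0.145
```

Call:
{"api": "apply_moves", "payload": {"series": [[0,0,0,0,0,0.06],[0,0,0,0,0,0.12]]}}

```text
t: 13.65
tool_pos: [0.6098, 0.2016, 0.0742]
eef_rot: [2.071, 2.362, 0.0]
force: [0.2, -3.0, 1.1]
width: 0.148
```

```bash
python3 t.py
```

```text
t 13.65 theta 1.072 pos [0.6098 0.2016 0.0742] F [ 0.18 -3.05  1.14] T [-0.729  0.085  0.181] w 0.148
```

Call:
{"api": "apply_moves", "payload": {"series": [[0,0,0,0,0,0.06],[0,0,0,0,0,0.12]]}}

```text
t: 13.85
tool_pos: [0.6098, 0.2016, 0.0742]
eef_rot: [2.141, 2.298, 0.0]
force: [1.6, -4.7, 0.9]
width: 0.145
```

```bash
python3 t.py
```

```text
t 13.85 theta 1.1327 pos [0.6098 0.2016 0.0742] F [ 1.63 -4.68  0.93] T [-0.789  0.012  0.282] w 0.145
```

Call:
{"api": "apply_moves", "payload": {"series": [[0,0,0,0,0,0.06],[0,0,0,0,0,0.12]]}}

```text
t: 14.05
tool_pos: [0.6099, 0.2016, 0.0742]
eef_rot: [2.21, 2.233, 0.0]
force: [1.6, -5.1, 1.4]
width: 0.145
```

```bash
cat >> t.py <<'E'
import cv2
T=[]
for i in range(3):
    bot.grab_frame("side") if i<2 else None
    T.append(bot.state()["torque"][2])
print("held Tz",np.round(T,3))
E
python3 t.py
```

```text
t 14.05 theta 1.193 pos [0.6099 0.2016 0.0742] F [ 1.58 -5.08  1.45] T [-0.876  0.02   0.196] w 0.145
held Tz [ 0.102 -0.057 -0.057]
```

```bash
python3 - <<'E'
s=open('t.py').read();open('t.py','w').write(s[:s.index('import cv2')])
E
```

Call:
{"api": "apply_moves", "payload": {"series": [[0,0,0,0,0,0.06],[0,0,0,0,0,0.12]]}}

```text
t: 14.35
tool_pos: [0.6099, 0.2016, 0.0742]
eef_rot: [2.274, 2.167, 0.001]
force: [0.7, -5.2, 0.0]
width: 0.142
```

```bash
python3 t.py
```

```text
t 14.35 theta 1.2518 pos [0.6099 0.2016 0.0742] F [ 0.73 -5.17  0.03] T [-0.895 -0.161  0.18 ] w 0.142
```

Call:
{"api": "apply_moves", "payload": {"series": [[0,0,0,0,0,0.06],[0,0,0,0,0,0.12]]}}

```text
t: 14.55
tool_pos: [0.6099, 0.2016, 0.0742]
eef_rot: [2.338, 2.097, 0.001]
force: [1.6, -4.2, 0.1]
width: 0.141
```

```bash
python3 t.py
```

```text
t 14.55 theta 1.3118 pos [0.6099 0.2016 0.0742] F [ 1.62 -4.16  0.09] T [-0.906 -0.101  0.187] w 0.141
```

Call:
{"api": "apply_moves", "payload": {"series": [[0,0,0,0,0,0.06],[0,0,0,0,0,0.12]]}}

```text
t: 14.75
tool_pos: [0.61, 0.2016, 0.0742]
eef_rot: [2.4, 2.026, 0.001]
force: [2.0, -4.7, 0.5]
width: 0.142
```

```bash
python3 t.py; python3 - <<'E'
from h import *
import cv2
b=bot.grab_frame("wrist")[:,:,::-1];cv2.imwrite("pics/w8.png",b)
a=bot.grab_frame("scene")[:,:,::-1][150:270,340:480]
cv2.imwrite("pics/s8.png",cv2.resize(a,None,fx=5,fy=5,interpolation=cv2.INTER_CUBIC))
E
```

```text
t 14.75 theta 1.3718 pos [0.61   0.2016 0.0742] F [ 1.99 -4.75  0.47] T [-0.901 -0.141  0.235] w 0.142
```

View pics/w8.png

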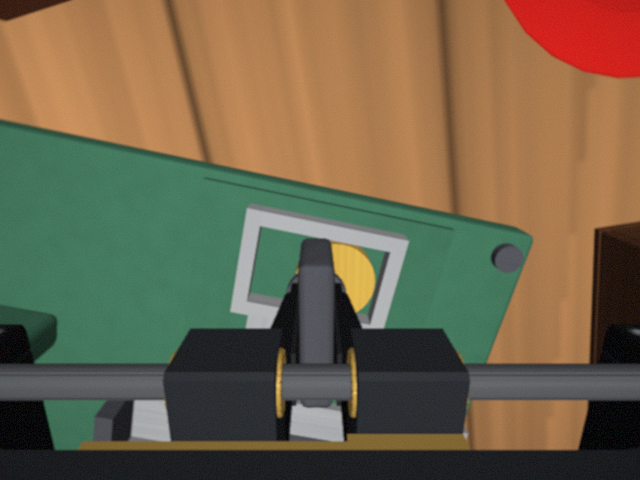

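View pics/s8.png

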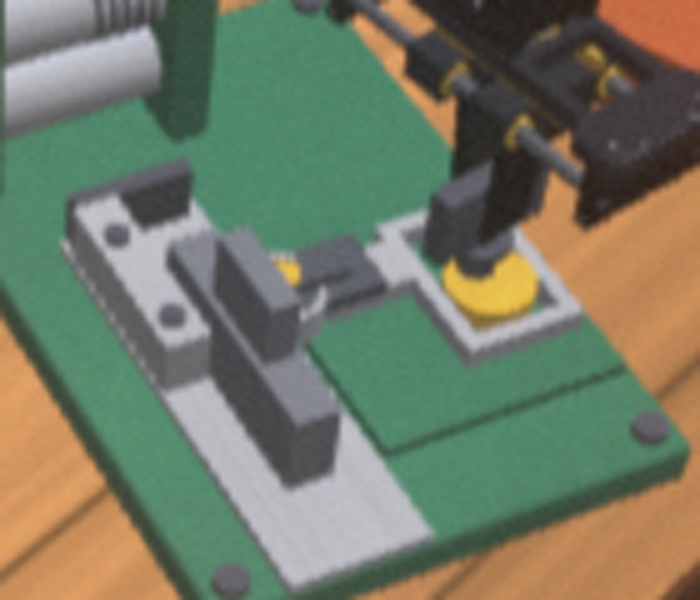

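There's no clear torque rise yet; readings stay around 0.2. Continuing.

Call:
{"api": "apply_moves", "payload": {"series": [[0,0,0,0,0,0.06],[0,0,0,0,0,0.12]]}}

```text
t: 15.05
tool_pos: [0.61, 0.2016, 0.0742]
eef_rot: [2.46, 1.953, 0.001]
force: [2.9, -5.4, 0.6]
width: 0.145
```

```bash
python3 t.py
```

```text
t 15.05 theta 1.4318 pos [0.61   0.2016 0.0742] F [ 2.92 -5.4   0.55] T [-0.863 -0.153  0.217] w 0.145
```

Call:
{"api": "apply_moves", "payload": {"series": [[0,0,0,0,0,0.06]]}}

```text
t: 15.15
tool_pos: [0.61, 0.2016, 0.0742]
eef_rot: [2.489, 1.916, 0.001]
force: [1.6, -5.7, -0.3]
width: 0.145
```

```bash
python3 t.py
```

```text
t 15.15 theta 1.4618 pos [0.61   0.2016 0.0742] F [ 1.58 -5.74 -0.33] T [-0.882 -0.153  0.236] w 0.145
```

Call:
{"api": "apply_moves", "payload": {"series": [[0,0,0,0,0,0.06]]}}

```text
t: 15.25
tool_pos: [0.61, 0.2016, 0.0742]
eef_rot: [2.517, 1.879, 0.001]
force: [2.5, -4.7, 0.8]
width: 0.143
```

```bash
python3 t.py
```

```text
t 15.25 theta 1.4918 pos [0.61   0.2016 0.0742] F [ 2.55 -4.69  0.79] T [-0.856 -0.179  0.281] w 0.143
```

Call:
{"api": "apply_moves", "payload": {"series": [[0,0,0,0,0,0.06]]}}

```text
t: 15.35
tool_pos: [0.6101, 0.2016, 0.0742]
eef_rot: [2.545, 1.841, 0.001]
force: [2.9, -4.9, 0.2]
width: 0.146
```

```bash
python3 t.py
```

```text
t 15.35 theta 1.5218 pos [0.6101 0.2016 0.0742] F [ 2.91 -4.9   0.21] T [-0.929 -0.159  0.312] w 0.146
```

Call:
{"api": "apply_moves", "payload": {"series": [[0,0,0,0,0,0.06]]}}

```text
t: 15.45
tool_pos: [0.6101, 0.2016, 0.0742]
eef_rot: [2.572, 1.803, 0.001]
force: [2.0, -5.0, -0.2]
width: 0.141
```

```bash
python3 t.py
```

```text
t 15.45 theta 1.5517 pos [0.6101 0.2016 0.0742] F [ 2.02 -4.98 -0.2 ] T [-0.887 -0.138  0.347] w 0.141
```

Call:
{"api": "apply_moves", "payload": {"series": [[0,0,0,0,0,0.06]]}}

```text
t: 15.55
tool_pos: [0.6101, 0.2016, 0.0742]
eef_rot: [2.599, 1.764, 0.001]
force: [2.4, -5.8, 0.4]
width: 0.144
```

```bash
python3 t.py
```

```text
t 15.55 theta 1.5817 pos [0.6101 0.2016 0.0742] F [ 2.42 -5.75  0.41] T [-0.887 -0.228  0.332] w 0.144
```

Torque has risen from about 0.22 to 0.34, which suggests roughly 10 N at the roller, with contact near 1.40 rad. I'll release the bar, rise and look.

Call:
{"api": "apply_moves", "payload": {"series": [[0,0,0,0,0,0],[0,0,0,0,0,0],[0,0,0,0,0,0],[0,0,0,0,0,0]], "gripper": 0.5}}

```text
t: 15.95
tool_pos: [0.6095, 0.202, 0.0742]
eef_rot: [-2.599, -1.765, -0.0]
force: [-0.1, 0.1, -0.3]
width: 0.423
```

Call:
{"api": "apply_moves", "payload": {"series": [[0,0,-0.3,0,0,0],[0,0,-0.7,0,0,0],[0,0,-0.9,0,0,-0.2],[0,0,-0.9,0,0,-0.5],[0,0,-0.9,0,0,-0.8],[0,0,-0.9,0,0,-1],[0,0,-0.9,0,0,-1]]}}

```text
t: 16.65
tool_pos: [0.6096, 0.2018, 0.1642]
eef_rot: [-2.08, -2.354, -0.0]
force: [0.6, -0.9, -0.7]
width: 0.495
```

```bash
sed -i 's/^MILL=.*/MILL=[.5458,.0917,-.3675]/' h.py; python3 - <<'E'
from h import *
import cv2
delta(millp(116,0,150),-.3675+np.pi/2)
c=bot.get_calibration("wrist");np.savez("w9.npz",**c)
cv2.imwrite("pics/w9.png",bot.grab_frame("wrist")[:,:,::-1])
E
```

```text
t 16.65 pos [0.6096 0.2018 0.1642] phi 0.1237 F [ 0.63 -0.88 -0.73] T [-0.06   0.086  0.03 ] w 0.495
  shift [-1.562  0.254  0.142] turn [ 0.    -0.    -2.159]
```

View pics/w9.png

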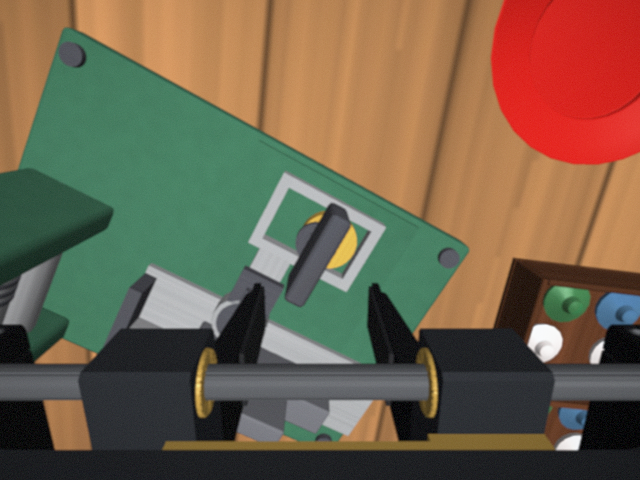

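The bar stayed put, lying across the frame. Moving round to the gauge's outer end with the fingers closing.

Call:
{"api": "apply_moves", "payload": {"series": [[-0.25,0.04,0,0,0,-0.25],[-0.5,0.08,0,0,0,-0.5],[-0.8,0.13,0,0,0,-0.75],[-0.8,0.13,0,0,0,-1],[-0.8,0.13,0,0,0,-1]], "gripper": 0}}

```text
t: 17.2
tool_pos: [0.6324, 0.1232, 0.164]
eef_rot: [-1.438, -2.793, -0.0]
force: [-0.2, 1.3, 0.1]
width: 0.139
```

```bash
python3 - <<'E'
from h import *
delta(millp(118,0,150),-.3675+np.pi/2)
E
```

```text
t 17.2 pos [0.6324 0.1232 0.164 ] phi 0.6198 F [-0.16  1.32  0.1 ] T [-0.008  0.022 -0.004] w 0.139
  shift [-0.738 -0.238  0.14 ] turn [ 0.    -0.    -1.167]
```

Call:
{"api": "apply_moves", "payload": {"series": [[-0.25,-0.08,0,0,0,-0.25],[-0.5,-0.16,0,0,0,-0.5],[-0.74,-0.24,0,0,0,-0.75],[-0.74,-0.24,0,0,0,-1],[-0.74,-0.24,0,0,0,-1]]}}

```text
t: 17.7
tool_pos: [0.6558, 0.0498, 0.164]
eef_rot: [-0.705, -3.061, -0.0]
force: [0.5, -0.0, -0.4]
width: 0.003
```

```bash
python3 - <<'E'
from h import *
import cv2
delta(millp(118,0,42),-.3675+np.pi/2)
c=bot.get_calibration("wrist");np.savez("w10.npz",**c)
cv2.imwrite("pics/w10.png",bot.grab_frame("wrist")[:,:,::-1])
E
```

```text
t 17.7 pos [0.6558 0.0498 0.164 ] phi 1.1184 F [ 0.46 -0.04 -0.43] T [-0.009  0.003 -0.018] w 0.003
  shift [-0.003 -0.004  1.22 ] turn [ 0.    -0.001 -0.17 ]
```

View pics/w10.png

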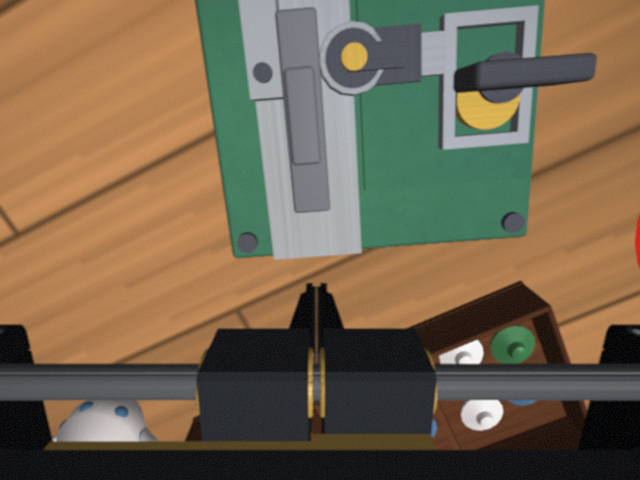

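The roller now touches the gauge, and the gauge lies square to the fence. I'll measure its end and descend.

```bash
python3 - <<'E'
from h import *
c=dict(np.load("w10.npz"))
R=np.array(c["R"]);o=-R.T@c["t"]
for u in((296,212),(329,209.5),(277,10),(313,8)):
    d=R.T@np.array([(u[0]-c["cx"])/c["fx"],(u[1]-c["cy"])/c["fy"],1]);p=o+d*(.075-o[2])/d[2]
    e=p[:2]-MILL[:2];C,S=np.cos(MILL[2]),np.sin(MILL[2]);print(C*e[0]+S*e[1],-S*e[0]+C*e[1])
E
```

```text
0.09238686858393436 -0.010690569364013303
0.09257711408000374 0.011068313912463015
-0.02610153670583296 -0.009669361825700948
-0.025354406681519878 0.010921759437216724
```

Call:
{"api": "apply_moves", "payload": {"series": [[0,0,0.3,0,0,-0.1],[0,0,0.7,0,0,-0.17],[0,0,0.9,0,0,-0.17],[0,0,0.9,0,0,-0.17]]}}

```text
t: 18.15
tool_pos: [0.6543, 0.0508, 0.0713]
eef_rot: [-0.575, -3.084, 0.001]
force: [-0.4, 0.2, 0.6]
width: 0.006
```

Call:
{"api": "apply_moves", "payload": {"series": [[0,0,0.15,0,0,0],[0,0,0.28,0,0,0],[0,0,0.31,0,0,0],[0,0,0.31,0,0,0]]}}

```text
t: 18.55
tool_pos: [0.6558, 0.0499, 0.0429]
eef_rot: [-0.569, -3.089, -0.0]
force: [0.2, 0.4, 0.5]
width: 0.006
```

```bash
cat > p.py <<'E'
from h import *
s=bot.state();e=s["tool_pos"][:2]-MILL[:2];C,S=np.cos(MILL[2]),np.sin(MILL[2]);F=s["force"]
print("t",round(s["t"],2),"mill x,y,z",(1e3*np.array([C*e[0]+S*e[1],-S*e[0]+C*e[1],s["tool_pos"][2]])).round(1),"Fx,Fy,Fz",np.round([C*F[0]+S*F[1],-S*F[0]+C*F[1],F[2]],2))
E
python3 p.py; python3 -c "
from h import *
delta(millp(104,0,40),-.3675+np.pi/2)"
```

```text
t 18.55 mill x,y,z [117.7   0.5  42.9] Fx,Fy,Fz [0.07 0.46 0.45]
 t 18.55 pos [0.6558 0.0499 0.0429] phi 1.2064 F [0.23 0.4  0.45] T [ 0.013 -0.041  0.061] w 0.006
  shift [ 0.137 -0.004  0.029] turn [-0.    -0.001  0.006]
```

Call:
{"api": "apply_moves", "payload": {"series": [[0.05,0,0.02,0,0,0],[0.1,-0.005,0.03,0,0,0],[0.12,-0.005,0.03,0,0,0]]}}

```text
t: 18.85
tool_pos: [0.644, 0.0537, 0.0404]
eef_rot: [0.568, 3.089, 0.0]
force: [3.8, -1.8, -0.4]
width: 0.004
```

```bash
python3 p.py
```

```text
t 18.85 mill x,y,z [ 1.053e+02 -1.000e-01  4.040e+01] Fx,Fy,Fz [ 4.2  -0.35 -0.38]
```

Call:
{"api": "apply_moves", "payload": {"series": [[0.01,0,0,0,0,0],[0.02,0,0,0,0,0],[0.03,0,0,0,0,0]]}}

```text
t: 19.15
tool_pos: [0.6429, 0.0543, 0.0408]
eef_rot: [0.568, 3.087, 0.0]
force: [5.0, -3.1, -0.3]
width: 0.007
```

```bash
python3 p.py
```

```text
t 19.15 mill x,y,z [104.1  -0.   40.8] Fx,Fy,Fz [ 5.75 -1.11 -0.34]
```

Call:
{"api": "apply_moves", "payload": {"series": [[0.01,0,0,0,0,0],[0.02,0,0,0,0,0]]}}

```text
t: 19.35
tool_pos: [0.6411, 0.0549, 0.0408]
eef_rot: [0.568, 3.086, 0.0]
force: [5.0, -2.3, 0.1]
width: 0.005
```

```bash
python3 p.py
```

```text
t 19.35 mill x,y,z [ 1.022e+02 -1.000e-01  4.080e+01] Fx,Fy,Fz [ 5.5  -0.31  0.1 ]
```

Call:
{"api": "apply_moves", "payload": {"series": [[0.01,0,0,0,0,0],[0.02,0,0,0,0,0]]}}

```text
t: 19.55
tool_pos: [0.6393, 0.0557, 0.0408]
eef_rot: [0.568, 3.086, 0.0]
force: [5.6, -3.1, -0.6]
width: 0.01
```

```bash
python3 p.py
```

```text
t 19.55 mill x,y,z [100.2  -0.   40.8] Fx,Fy,Fz [ 6.35 -0.84 -0.61]
```

The gauge slides with a drag of 5.5 to 6.3 N, on target, and the fingers-off stage lasted about 3 s before the push. Pushing on towards the stop.

Call:
{"api": "apply_moves", "payload": {"series": [[0.02,0,0,0,0,0],[0.04,0,0,0,0,0],[0.06,0,0,0,0,0],[0.08,0,0,0,0,0],[0.1,0,0,0,0,0],[0.12,0,0,0,0,0],[0.14,0,0,0,0,0],[0.16,0,0,0,0,0],[0.18,0,0,0,0,0],[0.2,0,0,0,0,0]]}}

```text
t: 20.55
tool_pos: [0.6206, 0.0629, 0.0408]
eef_rot: [0.568, 3.086, 0.001]
force: [5.7, -3.5, -0.1]
width: 0.006
```

```bash
python3 p.py
```

```text
t 20.55 mill x,y,z [80.2 -0.  40.8] Fx,Fy,Fz [ 6.55 -1.19 -0.1 ]
```

Call:
{"api": "apply_moves", "payload": {"series": [[0.02,0,0,0,0,0],[0.04,0,0,0,0,0],[0.06,0,0,0,0,0],[0.08,0,0,0,0,0],[0.1,0,0,0,0,0],[0.12,0,0,0,0,0],[0.14,0,0,0,0,0],[0.16,0,0,0,0,0],[0.18,0,0,0,0,0],[0.2,0,0,0,0,0]]}}

```text
t: 21.55
tool_pos: [0.6021, 0.0701, 0.0408]
eef_rot: [0.568, 3.086, 0.001]
force: [6.4, -1.9, -0.4]
width: 0.005
```

```bash
python3 p.py
```

```text
t 21.55 mill x,y,z [60.3  0.1 40.8] Fx,Fy,Fz [ 6.63  0.49 -0.37]
```

Remaining travel is about 5 mm, so I'll take 1 mm rows.

Call:
{"api": "apply_moves", "payload": {"series": [[0.01,0,0,0,0,0],[0.02,0,0,0,0,0],[0.03,0,0,0,0,0]]}}

```text
t: 21.85
tool_pos: [0.5994, 0.0712, 0.0408]
eef_rot: [0.568, 3.086, 0.001]
force: [7.0, -1.6, -1.8]
width: 0.006
```

```bash
python3 p.py
```

```text
t 21.85 mill x,y,z [57.4  0.1 40.8] Fx,Fy,Fz [ 7.14  0.99 -1.81]
```

Call:
{"api": "apply_moves", "payload": {"series": [[0.01,0,0,0,0,0],[0.015,0,0,0,0,0]]}}

```text
t: 22.05
tool_pos: [0.5988, 0.0715, 0.0409]
eef_rot: [0.568, 3.084, 0.001]
force: [11.3, -4.9, -4.1]
width: 0.005
```

```bash
python3 p.py
```

```text
t 22.05 mill x,y,z [56.7  0.2 40.9] Fx,Fy,Fz [12.31 -0.55 -4.1 ]
```

Call:
{"api": "apply_moves", "payload": {"series": [[0.01,0,0,0,0,0],[0.01,0,0,0,0,0]]}}

```text
t: 22.25
tool_pos: [0.5987, 0.0714, 0.0411]
eef_rot: [0.567, 3.082, 0.001]
force: [13.6, -5.6, -3.3]
width: 0.005
```

```bash
python3 p.py
```

```text
t 22.25 mill x,y,z [56.7  0.1 41.1] Fx,Fy,Fz [14.7  -0.3  -3.26]
```

The stop is met: force rose to 14.7 N with no travel. Backing off and looking.

Call:
{"api": "apply_moves", "payload": {"series": [[-0.05,0,0,0,0,0],[-0.2,0,0,0,0,0],[-0.4,0,-0.1,0,0,0],[-0.6,0,-0.5,0,0,0],[-0.6,0,-0.9,0,0,0],[-0.6,0,-1,0,0,0]]}}

```text
t: 22.85
tool_pos: [0.653, 0.0508, 0.1443]
eef_rot: [0.568, 3.085, 0.002]
force: [0.4, 0.1, 0.4]
width: 0.004
```

```bash
python3 - <<'E'
from h import *
import cv2
s=bot.state();print(s["t"],s["tool_pos"],s["force"])
c=bot.get_calibration("wrist");np.savez("w11.npz",**c)
cv2.imwrite("pics/w11.png",bot.grab_frame("wrist")[:,:,::-1])
a=bot.grab_frame("scene")[:,:,::-1][150:270,340:480]
cv2.imwrite("pics/s11.png",cv2.resize(a,None,fx=5,fy=5,interpolation=cv2.INTER_CUBIC))
b=bot.grab_frame("side")[:,:,::-1][160:290,150:340]
cv2.imwrite("pics/d11.png",cv2.resize(b,None,fx=4,fy=4,interpolation=cv2.INTER_CUBIC))
E
```

```text
22.85 [0.65300012 0.05077094 0.14426034] [0.4443436  0.05374746 0.37393405]
```

View pics/w11.png

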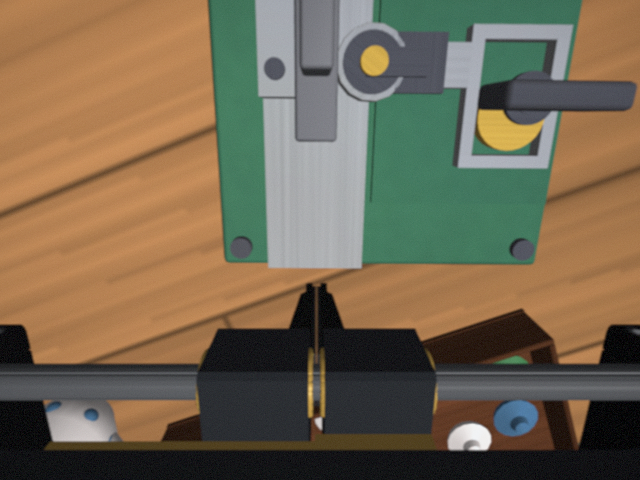

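View pics/s11.png

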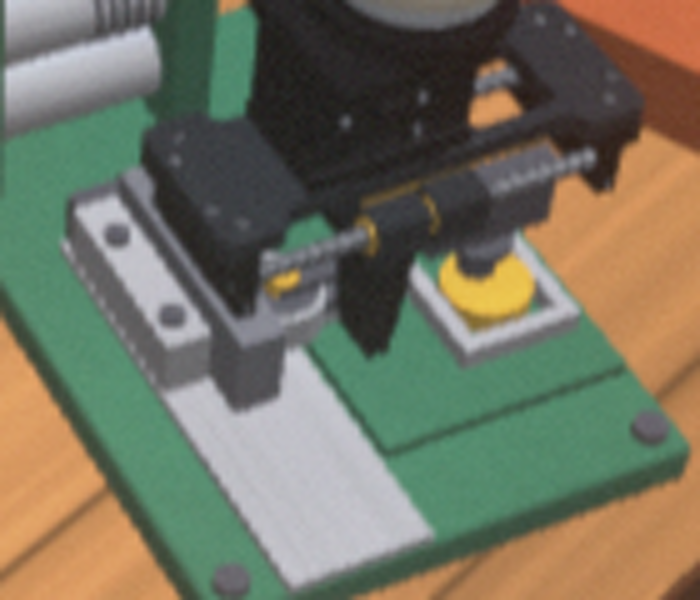

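View pics/d11.png

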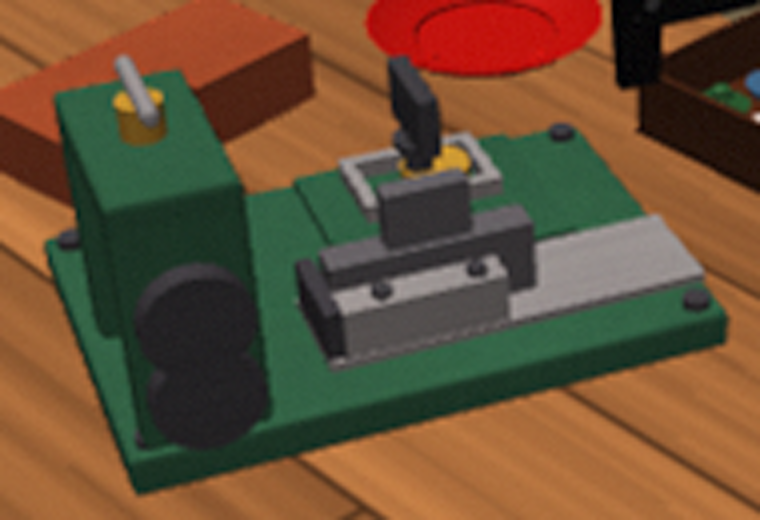

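The side view shows the gauge upright against the stop at about (320,262) and lying along the fence, with the roller on it. Handing in.

```bash
python3 -c "
from station import bot
print(bot.state()['joint_velocities'].round(3));print(bot.job_done())"
```

```text
[ 0.002  0.029  0.023  0.    -0.011 -0.   ]
the job is handed in; nothing more can be done
None
```

The thinner gauge is pushed home against the stop, upright along the fence and held by the roller. I handed the job in at about 23 s, and no verdict is reported.

- **Placing:** I gripped the gauge by its fin and set it in the channel at mill x ≈ 34 mm, pressed against the fence. The fingers were then off it for about 3 s, with the bolt already set, before the push began.
- **Setting the roller:** I turned the bolt to about 1.58 rad. The turning torque rose from about 0.22 to 0.34 N m, with contact felt near 1.4 rad, so I estimate about 10 N at the roller.
- **Drag:** While sliding, the gauge felt 5.5 to 6.6 N, close to the 6 N target, and nothing felt like jamming.
- **Stop:** At the stop the push force rose to 14.7 N with no further travel. By finger travel the gauge centre is at about mill x = -14 mm.
- **Last pictures:** They show the gauge upright at the stop and the robot clear of everything. No teapot was touched.

**Disagreements and limits:**
- The first picture-based mill pose was about 2 mm off and was corrected from the wrist camera and the fence contact.
- From the pictures I expected the roller to meet the gauge at about 1.25 rad, but it was felt near 1.4 rad.
- I could not measure the roller's clamping force directly; the 10 N comes from the torque, with the drag as a check.

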